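Close and lock the spring disc magazine

TASK

Close the spring-loaded disc magazine. First, with the toggle still over on its own side, press the cover down by its knob until both spring catches hold it down; then pull the locking toggle's bat straight out until it comes free of its lock, flip it right over towards the tube so that its keeper bar lies above the cover knob, and let the bat spring back in so that it is locked there. Pull the bat out only until you feel its stop, with less than 20 N, and never force it sideways against its lock or end stop, and leave the other things on the worktop where they are.

Things in the scene. Friction and masses are not known exactly. Their poses are not given: they have to be found in the camera images.
- magazine: Fixed unit. Base plate 84 (x) x 136 (y) x 10 mm; origin: centre of its underside on the worktop, z up. Aluminium tube (51 mm outside, 41.6 inside, rim at z 74) at y -32; toggle pivot at y +23, z 88, between dark steel cheeks (x within 13 mm, y within 14 mm of the pivot, top z 122). Spring catch blocks stick out of the tube to x +-42, z 52 to 70. Yaw varies.
- tube_mouth (a point): Centre of the tube's mouth at rim height, 74 mm above the worktop. Axes as the unit's. In the tube a spring follower (stack of 30 mm steel blanks) pushes the cover up; two spring catches in the wall, at +x and -x, snap over the cover's disc when it is pressed below them.
- cover: Loose aluminium cover on the follower: disc 40 mm across, 8 thick, with a knob 16 mm across rising 24 mm above it. Origin: centre of the disc's underside, z up. Up: underside 66 mm above the worktop. Pressed 17 mm or more (peak 8 to 15 N passing the catches) and let go, it stays caught, underside at about 49 mm. It bottoms hard 19.5 mm down.
- cover_knob (a point): Centre of the flat top of the cover's press knob, 32 mm above the cover's origin: 98 mm above the worktop when up, about 81 mm when caught. Press here straight down with shut fingers.
- pivot (a point): Pivot of the toggle, 88 mm above the worktop; the toggle turns about this point, about the unit's x axis. Axes as the unit's.
- bat_knob (a point): Grip point in the middle of the toggle bat's black knob, on the bat's axis, 62 mm from the pivot when the bat is in. The knob is round, 18 mm across, 46 to 73 mm from the pivot, then a 21 mm rim, end at 81 mm. z axis: along the bat, away from the pivot (the way to pull); x axis: along the pivot, free for a finger on either side.
- keeper_tip (a point): End of the steel keeper bar (12 mm wide, 8 thick) that turns with the toggle, 51 mm from the pivot. At toggle 0 it stands up steeply, its tip 136 mm above the worktop and 36 mm from the tube's axis; at toggle 1.2 it lies level, underside at 84 mm, over the edge of the cover's knob. It cannot lie down while the cover is up.
- toggle (a joint): Turn of the toggle about the unit's x axis, rad: 0 = bat leaning 0.6 rad from upright to the unit's +y side, away from the tube (start, up to 0.06); 0.6 = upright; 1.2 = bat leaning 0.6 rad towards the tube, end of travel. Light friction holds it. While the bat is in, the lock lets it turn only some 0.14 to 0.36 rad from either end.
- bat (a joint): Pull of the bat along its axis, m. 0 = in; a spring (3 N, rising 0.15 N per mm) draws it in. Hidden, differing per unit: at toggle 0 a hard stop is felt at 8 to 22 mm; held at the stop's distance it passes the lock with 1 to 3 mm to spare, 5 mm or more short of it it stays locked. Keep it pulled through mid-swing; let go at the far end it springs fully in.
- mount (a joint): Strain of the toggle's stiff mount, m, up positive: 20 N per mm of vertical load on the toggle; 0 unloaded. 1.0 mm (20 N) either way counts as strained.
- twist (a joint): Sideways strain of the toggle's mount about the pivot, rad, signed as joint toggle: 0.1 rad per 4 N m. It is loaded only when the bat is forced sideways against its lock or against an end of its travel; 0.045 rad (about 29 N at the bat's knob) either way counts as forced.
- stain_bottle: amber bottle with black cap, 45 mm across and 90 mm tall, standing near the magazine; bystander. Origin: centre of its underside
- oil_dropper: small white dropper bottle, 27 mm across and 74 mm tall, standing near the magazine; bystander. Origin: centre of its underside
- sample_cup: screw-cap specimen cup with a white cap, 52 mm across and 64 mm tall, standing near the magazine; bystander. Origin: centre of its underside
Things that resemble listed ones, but are neither listed nor needed, are in the scene too. Of the things that look like the magazine, the larger one is meant. Of the things that look like the cover, the larger one is meant.

How it is judged:
By the outcome, as a careful person would: the job done as asked, in the order asked, and still so for the second after the job is handed in, with the robot touching nothing.
It also fails if it takes over 59 s, if anything falls off the work surface, if the arm or the gripper's body presses on something with over 40 N, if the wrist force passes 120 N, or if a joint passes its speed limit or range.

ROBOT

A 6-joint arm with a two-finger parallel gripper is mounted at the origin on a cart in front of the work surface, level with it; the furniture and walls round the work are solid. World frame = base frame: x ahead of the robot, y to its left, z up, the work surface at z = 0. Lengths are in m, angles in rad, forces in N, time in s.
With the tool pointing down it reaches from about 0.275 to 0.75 m from the base axis. Payload 10.2 kg.
Tool frame: the origin (TCP) lies on the centre line of the jaws, within the pads' length; the fingertips stand 19 mm ahead of it and the grasp point (between the pads) is the TCP; z points along the fingers, y is the direction in which the jaws open and shut (so a half turn about z gives the same grasp; the last joint's range is limited). The gripper opens to 88 mm and grips with 3 to 60 N. Pads are 18 mm wide; open, the fingers measure 123 mm over their backs; the gripper's body (75 mm by 187 mm) begins 45 mm behind the grasp point.
Start: joints at [0.905, 0.313, 1.498, -0, 1.331, -0.223], TCP at [0.225, 0.474, 0.258] pointing down, gripper open.
Joint ranges: [-2.94, 2.94], [-0.97, 2.17], [0.19, 2.56], [-1.23, 4.37], [0.02, 3.11], [-2.88, 2.88]. Speed limits (rad/s): [2.39, 2.39, 3.01, 3.14, 3.14, 3.14].

INTERFACE

Orientations are given as a unit quaternion [x, y, z, w].
In Python, from plant import * gives the robot as it stands. The module is installed in compiled form; this text tells all that it offers.
- The arm moves only by the shell command python3 -m inch 'ROWS'. ROWS is JSON, a list of rows, each an object of numbers: "tx", "ty", "tz": the shift along the world's x, y, z in m; "rx", "ry", "rz": the turn, a rotation vector about the world's x, y, z in degrees; "gripper": the closure, from -1 (fully open) to 1 (shut). In form: [{"tx": .., "ty": .., "tz": .., "rx": .., "ry": .., "rz": .., "gripper": ..}, ...]. A call has 1 to 12 rows; each row is the pose to reach, as a shift and turn from the pose commanded when the call began; what a row does not reach only later rows make up. A row lasts 1/10 s, in which the tool goes at most 50 mm and 8.59 degrees, less where a joint would pass 70% of its speed; a pose out of reach is approached as far as the arm can. A call with a gripper value outside its range is refused whole. The fingers move at their own pace and stop on an object; the grip force is fixed at half the most. Time passes only in rows, so rows that repeat a pose let the fingers close. It gives the time, the measured TCP pose, the force and the opening at its end, in the units of the state.
- sense(): the state, without advancing time (a new reading comes with each control period).
- snapshot(name): name is "scene" or "top" or "wrist"; returns the picture (420x560x3 uint8, red, green, blue); there is no depth.
- get_calibration(name): a dict with "camera_matrix" (3x3 intrinsics, pixels), "k1" (the pictures are not rectified: a ray, as slopes to the right and down, at radius r is drawn at 1 + k1 r^2 times it, then the intrinsics apply), "rvec" (rotation vector, rad) and "tvec" (3), from world to camera coordinates, as OpenCV has them. Camera axes: x right, y down, z forward; pixel columns grow to the right and rows downward; lengths in m; the calibration is good to about 2 mm. A picture is of the moment at which its call begins: read the wrist's pose just before it. get_calibration takes no time and is no camera call; for the wrist camera it gives the pose at the moment of the call.
- close_job(): hands the job in, once; it reports no verdict.
The state is a dict: "time": time; "joint_positions": joint angles; "dq": joint speeds; "tau": joint torques, N m; "eef_pos": TCP position; "orientation": TCP orientation; "wrist_force": force on the tool from outside, world axes, zero at the start; "torque": the same for the moment, N m; "gripper_width": finger opening in m.
Only numpy, scipy, OpenCV 4.12 (cv2) and the standard library are available. Lean on these libraries where they do the work, as an engineer would, in place of code of your own. Each camera call takes 0.05 s, during which the arm holds its last target. There are 200 camera calls.

## Working session

There is one attempt and no reset: what is moved stays moved. The work goes in short steps, Python scripts to look and compute and a shell command to move; the robot and the scene stay as the last step left them, time stands still between calls to the robot, and variables do not carry over. Pictures are saved under pics/ and viewed, about 8 in all and at most 12, crops included, and the job is handed in when it is done.

```bash
mkdir -p pics; cat > h.py <<'E'
import numpy as np, cv2
from plant import *
from scipy.spatial.transform import Rotation as R
def cal(n):
    c=get_calibration(n);K=np.array(c["camera_matrix"]);k1=c["k1"]
    Rm=cv2.Rodrigues(np.array(c["rvec"],float))[0];t=np.array(c["tvec"],float).ravel()
    return K,k1,Rm,t
def ray(c,px):
    K,k1,Rm,t=c
    d=np.array([k1,0,0,0.]) 
    u=cv2.undistortPoints(np.array([[px]],float),K,d).ravel()
    v=Rm.T@np.array([u[0],u[1],1]);return -Rm.T@t,v/np.linalg.norm(v)
def onz(c,px,z):
    o,v=ray(c,px);return o+v*(z-o[2])/v[2]
def tri(rays):
    A=np.zeros((3,3));b=np.zeros(3)
    for o,v in rays:
        P=np.eye(3)-np.outer(v,v);A+=P;b+=P@o
    p=np.linalg.solve(A,b);return p,[np.linalg.norm((np.eye(3)-np.outer(v,v))@(p-o)) for o,v in rays]
def proj(c,p):
    K,k1,Rm,t=c
    return cv2.projectPoints(np.array([p],float),cv2.Rodrigues(Rm)[0],t,K,np.array([k1,0,0,0.]))[0].ravel()
E
python3 - <<'E'
from h import *
import pickle
ims=[];C={}
for n in("scene","top","wrist"):
    C[n]=cal(n);im=snapshot(n);cv2.imwrite(f"pics/{n}0.png",im[:,:,::-1]);
    o=-C[n][2].T@C[n][3];print(n,o.round(3),(C[n][2][2]).round(2))
print(sense()["time"])
E
cd pics; python3 -c "
import cv2,numpy as np
a=cv2.imread('scene0.png');b=cv2.imread('top0.png')
cv2.imwrite('both.png',cv2.resize(np.hstack([a,b]),(800,300)))"
```

```text
scene [-0.149  0.374  0.532] [ 0.75 -0.42 -0.51]
top [ 0.314 -0.016  0.931] [ 0.2   0.04 -0.98]
wrist [0.162 0.503 0.385] [ 0.24 -0.11 -0.96]
0.15
```

View pics/scene0.png

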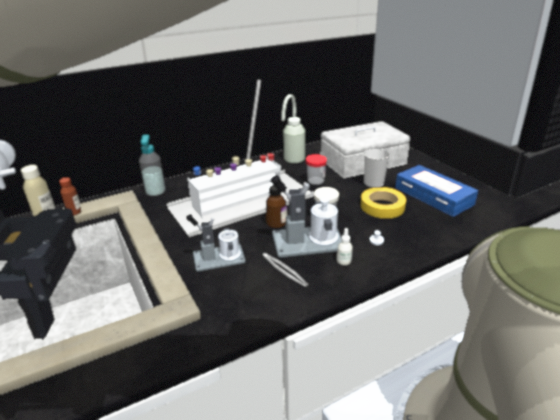

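View pics/top0.png

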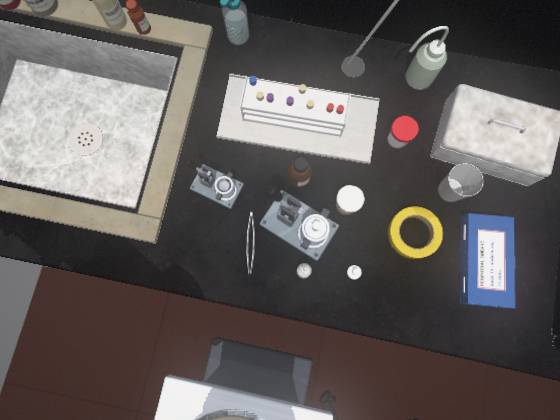

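The scene view shows the small look-alike magazine at (220,245) and the larger one at (308,222). In the top view they are at (217,186) and (300,225). The one at (300,225) has the larger plate and tube, so it is the one meant. The stain bottle is at (300,172), the sample cup at (350,200), the dropper at (304,270) and the loose small cover at (354,272). Next I'll confirm this with an enlarged crop.

```bash
python3 - <<'E'
from h import *
a=cv2.imread('pics/top0.png')[160:290,240:380];b=cv2.imread('pics/scene0.png')[165:275,255:375]
a=cv2.resize(a,None,fx=4,fy=4,interpolation=cv2.INTER_CUBIC)[:, :];
cv2.imwrite('pics/c1.png',a)
E
```

```text
(no output)
```

View pics/c1.png

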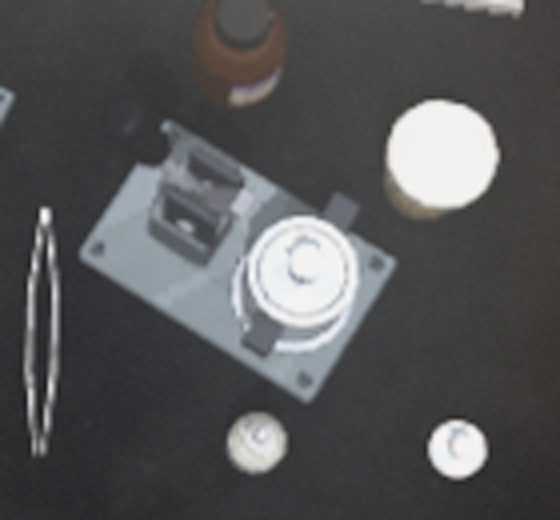

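```bash
python3 - <<'E'
from h import *
c=cal("top");s=cal("scene")
f=lambda x,y,z:onz(c,(240+x/4-.375,160+y/4-.375),z)
A=f(80,257,.01);B=f(309,402,.01);D=f(397,263,.01)
print(A,B,D,np.linalg.norm(A-B),np.linalg.norm(B-D))
ctr=(A+D)/2
y=(A-B)[:2]/np.linalg.norm((A-B)[:2]);yaw=np.arctan2(-y[0],y[1])
x2=(D-B)[:2];x2/=np.linalg.norm(x2);print("yaw",np.degrees(yaw),np.degrees(np.arctan2(x2[1],x2[0])))
x=np.array([np.cos(yaw),np.sin(yaw)])
P=lambda u,v,z:np.r_[ctr[:2]+x*u+y*v,z]
print("ctr",ctr,"knob ray@.098",f(304,262,.098),"expected",P(0,-.032,.098))
print("rim@.074/cover edge", f(300,270,.074))
for n,q in dict(knob=P(0,-.032,.098),piv=P(0,.023,.088),bat=P(0,.023+.062*np.sin(.6),.088+.062*np.cos(.6)),keep=P(0,.004,.136)).items():
  print(n,q.round(4),"top",proj(c,q).round(1),((proj(c,q)-[240,160])*4).round(0),"scene",proj(s,q).round(1))
for n,(px,z) in dict(dropper=((257,430),.074),stain=((243,15),.09),cup=((442,155),.064)).items(): print(n,f(*px,z))
b=cv2.imread('pics/scene0.png')[165:275,250:370]
cv2.imwrite('pics/c2.png',cv2.resize(b,None,fx=5,fy=5,interpolation=cv2.INTER_CUBIC))
E
```

```text
[0.46540229 0.0479939  0.01      ] [ 0.41905705 -0.07653912  0.01      ] [ 0.49554823 -0.10574491  0.01      ] 0.132877212945411 0.0818772250168472
yaw -20.41286094475121 -20.897814163288743
ctr [ 0.48047526 -0.02887551  0.01      ] knob ray@.098 [ 0.46987239 -0.0565235   0.098     ] expected [ 0.46931422 -0.05886602  0.098     ]
rim@.074/cover edge [ 0.47031582 -0.05661166  0.074     ]
knob [ 0.4693 -0.0589  0.098 ] top [316.9 225.7] [307. 263.] scene [324.6 198.1]
piv [ 0.4885 -0.0073  0.088 ] top [290.6 210.6] [203. 202.] scene [296.9 205.2]
bat [0.5007 0.0255 0.1392] top [274.4 193.9] [138. 136.] scene [278.6 183.6]
keep [ 0.4819 -0.0251  0.136 ] top [300.9 210.8] [244. 203.] scene [306.7 182.6]
dropper [ 0.39441215 -0.05184822  0.074     ]
stain [ 0.57935472 -0.00668609  0.09      ]
cup [ 0.54003264 -0.11164444  0.064     ]
```

View pics/c2.png

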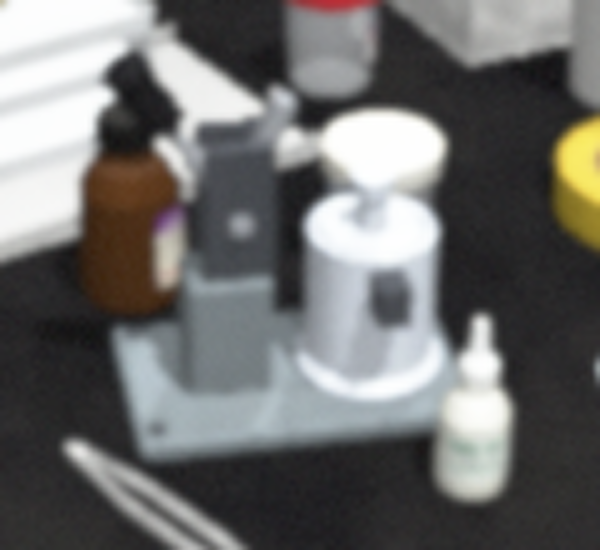

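```bash
python3 - <<'E'
from h import *
s=sense();M=R.from_quat(s["orientation"]).as_matrix();print(M.round(3),s["eef_pos"],s["wrist_force"],s["gripper_width"])
c=cal("top");sc=cal("scene")
f=lambda x,y:(240+x/4-.375,160+y/4-.375)
g=lambda x,y:(250+x/5-.4,165+y/5-.4)
print("knob tri",tri([ray(c,f(304,262)),ray(sc,g(373,186))]))
print("bat end tri(0.155)",tri([ray(c,f(124,117)),ray(sc,g(125,72))]))
E
```

```text
[[-0.904  0.428 -0.001]
 [ 0.428  0.904 -0.001]
 [ 0.    -0.001 -1.   ]] [0.22486267 0.47424152 0.25733163] [ 0.35715626  0.14655163 -1.11409046] 0.08788124646453467
knob tri (array([ 0.47075346, -0.05785658,  0.08941833]), [np.float64(0.0011660039702623512), np.float64(0.0011660039702623957)])
bat end tri(0.155) (array([0.50511972, 0.03236642, 0.14896653]), [np.float64(0.0009286872014577757), np.float64(0.0009286872014577647)])
```

```bash
python3 -m inch '[{"tx":0.245,"ty":-0.532,"tz":-0.04,"rz":-85.2,"gripper":1},{"tx":0.245,"ty":-0.532,"tz":-0.04,"rz":-85.2,"gripper":1},{"tx":0.245,"ty":-0.532,"tz":-0.04,"rz":-85.2,"gripper":1},{"tx":0.245,"ty":-0.532,"tz":-0.04,"rz":-85.2,"gripper":1},{"tx":0.245,"ty":-0.532,"tz":-0.04,"rz":-85.2,"gripper":1},{"tx":0.245,"ty":-0.532,"tz":-0.04,"rz":-85.2,"gripper":1},{"tx":0.245,"ty":-0.532,"tz":-0.04,"rz":-85.2,"gripper":1},{"tx":0.245,"ty":-0.532,"tz":-0.04,"rz":-85.2,"gripper":1},{"tx":0.245,"ty":-0.532,"tz":-0.04,"rz":-85.2,"gripper":1},{"tx":0.245,"ty":-0.532,"tz":-0.04,"rz":-85.2,"gripper":1},{"tx":0.245,"ty":-0.532,"tz":-0.04,"rz":-85.2,"gripper":1},{"tx":0.245,"ty":-0.532,"tz":-0.04,"rz":-85.2,"gripper":1}]' | tail -c 600
python3 - <<'E'
from h import *
s=sense();print(s)
C=cal("wrist");im=snapshot("wrist")
cv2.imwrite("pics/w1.png",im[:,:,::-1])
import pickle;pickle.dump(C,open("w1.pkl","wb"))
for q in([.470,-.0578,.098],[.5007,.0255,.1392],[.4885,-.0073,.088]):print(proj(C,q).round(1))
E
```

```text
{'time': 0.15, 'joint_positions': array([ 9.04598903e-01,  3.13299235e-01,  1.49818894e+00, -9.65068429e-07,
        1.33102203e+00, -2.23375763e-01]), 'dq': array([-0.00051669, -0.00097787, -0.00314111, -0.00073444, -0.00053085,
        0.00051581]), 'tau': array([ 1.78295806e-03, -4.02301490e+01, -2.52315384e+01,  6.94691576e-02,
        3.43610358e-02, -2.58511557e-05]), 'eef_pos': array([0.22486267, 0.47424152, 0.25733163]), 'orientation': array([ 2.19606096e-01,  9.75588516e-01, -4.14341358e-04, -1.96972988e-04]), 'wrist_force': array([ 0.35715626,  0.14655163, -1.11409046]), 'torque': array([ 0.0253071 , -0.0162038 , -0.06256043]), 'gripper_width': 0.08788124646453467}
[  6.6 520.9]
[ 47.7 558.2]
[ 50.2 509.6]validation failed for argument at $[0]...
```

View pics/w1.png

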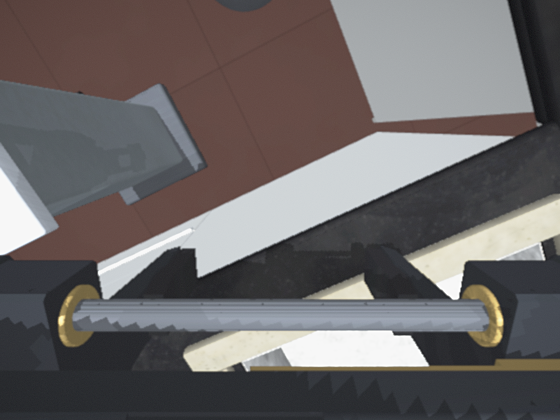

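The picture shows only the start pose, because the move was refused. I'll retry with every key filled in.

```bash
python3 -m inch '[{"tx":0.245,"ty":-0.532,"tz":-0.04,"rx":0,"ry":0,"rz":-85.2,"gripper":1},{"tx":0.245,"ty":-0.532,"tz":-0.04,"rx":0,"ry":0,"rz":-85.2,"gripper":1},{"tx":0.245,"ty":-0.532,"tz":-0.04,"rx":0,"ry":0,"rz":-85.2,"gripper":1},{"tx":0.245,"ty":-0.532,"tz":-0.04,"rx":0,"ry":0,"rz":-85.2,"gripper":1},{"tx":0.245,"ty":-0.532,"tz":-0.04,"rx":0,"ry":0,"rz":-85.2,"gripper":1},{"tx":0.245,"ty":-0.532,"tz":-0.04,"rx":0,"ry":0,"rz":-85.2,"gripper":1},{"tx":0.245,"ty":-0.532,"tz":-0.04,"rx":0,"ry":0,"rz":-85.2,"gripper":1},{"tx":0.245,"ty":-0.532,"tz":-0.04,"rx":0,"ry":0,"rz":-85.2,"gripper":1},{"tx":0.245,"ty":-0.532,"tz":-0.04,"rx":0,"ry":0,"rz":-85.2,"gripper":1},{"tx":0.245,"ty":-0.532,"tz":-0.04,"rx":0,"ry":0,"rz":-85.2,"gripper":1},{"tx":0.245,"ty":-0.532,"tz":-0.04,"rx":0,"ry":0,"rz":-85.2,"gripper":1},{"tx":0.245,"ty":-0.532,"tz":-0.04,"rx":0,"ry":0,"rz":-85.2,"gripper":1}]' | tail -c 600
```

```text
time: 1.4
eef_pos: [0.4706, -0.0604, 0.2174]
orientation: [0.823, 0.569, -0.0, 0.0]
wrist_force: [0.3, 0.7, -0.5]
gripper_width: 0.0004
```

```bash
python3 - <<'E'
from h import *
s=sense();print(s["eef_pos"],s["joint_positions"].round(2),R.from_quat(s["orientation"]).as_matrix().round(3))
C=cal("wrist");im=snapshot("wrist")
cv2.imwrite("pics/w2.png",im[:,:,::-1])
import pickle;pickle.dump(C,open("w2.pkl","wb"))
for q in([.470,-.0578,.098],[.5007,.0255,.1392],[.4885,-.0073,.088],[.4819,-.0251,.136]):print(proj(C,q).round(1))
E
```

```text
[ 0.47056159 -0.06037832  0.21739481] [-0.38  0.24  1.7  -0.    1.2  -0.01] [[ 0.353  0.936 -0.   ]
 [ 0.936 -0.353 -0.   ]
 [-0.    -0.    -1.   ]]
[278.6 209.7]
[277.   91.1]
[277.9 143.8]
[277.6 175.2]
```

View pics/w2.png

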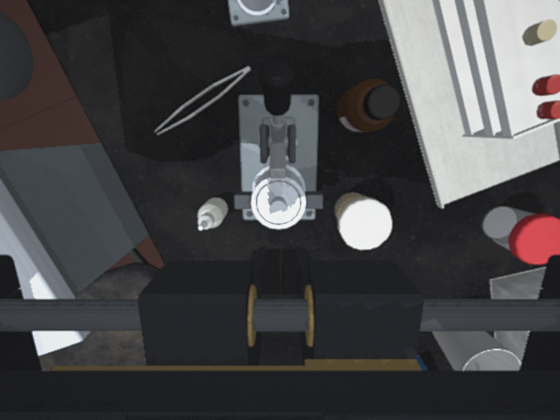

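```bash
python3 - <<'E'
from h import *
import pickle
s=sense();print(s["eef_pos"])
C=cal("wrist");im=snapshot("wrist");cv2.imwrite("pics/w3.png",im[:,:,::-1]);pickle.dump(C,open("w3.pkl","wb"))
cr=cv2.resize(im[50:235,205:355,::-1],None,fx=3.2,fy=3.2,interpolation=cv2.INTER_CUBIC)
cv2.imwrite("pics/w3c.png",cr)
E
```

```text
[ 0.47205607 -0.0637629   0.2169607 ]
```

View pics/w3c.png

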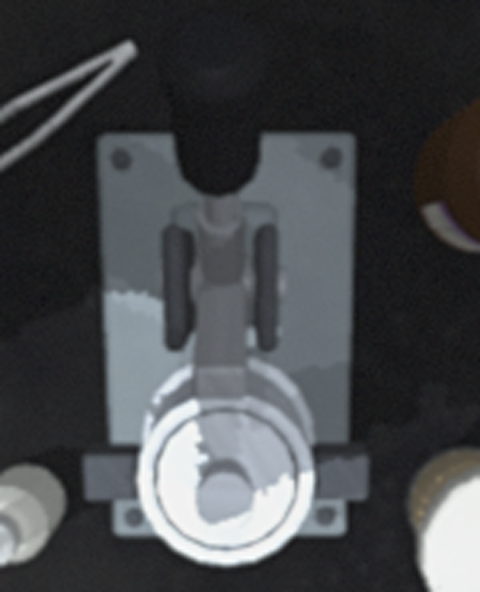

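```bash
python3 - <<'E'
from h import *
import pickle
C=pickle.load(open("w3.pkl","rb"))
f=lambda x,y,z:onz(C,(205+x/3.2-.35,50+y/3.2-.35),z)
print("cam",-C[2].T@C[3])
q=dict(TL=(97,133,.01),TR=(355,133,.01),BL=(113,536,.01),BR=(346,536,.01),hTL=(121,158,.01),hTR=(331,158,.01),hBL=(134,515,.01),hBR=(325,515,.01),knob=(224,490,.098),tube=(226,480,.074),keep=(222,385,.136),batend=(217,60,.15))
P={k:f(*v) for k,v in q.items()}
for k,v in P.items():print(k,v.round(4))
ctr=(P["TL"]+P["TR"]+P["BL"]+P["BR"])/4;print("ctr",ctr, "hctr",(P["hTL"]+P["hTR"]+P["hBL"]+P["hBR"])/4)
for a,b in(("TL","BL"),("TR","BR"),("TL","TR"),("BL","BR")):
  d=P[b]-P[a];print(a,b,np.linalg.norm(d),np.degrees(np.arctan2(d[1],d[0])))
y=(P["TL"]+P["TR"]-P["BL"]-P["BR"])[:2];y/=np.linalg.norm(y);print("yaw",np.degrees(np.arctan2(-y[0],y[1])))
print("exp knob",ctr[:2]-.032*y,"piv",ctr[:2]+.023*y)
print(sense()["eef_pos"])
E
```

```text
cam [ 4.96089016e-01 -2.51241919e-05  3.44269193e-01]
TL [0.4659 0.051  0.01  ]
TR [0.5435 0.0215 0.01  ]
BL [ 0.4182 -0.0756  0.01  ]
BR [ 0.4964 -0.1053  0.01  ]
hTL [0.4702 0.0412 0.01  ]
hTR [0.5338 0.0171 0.01  ]
hBL [ 0.4282 -0.071   0.01  ]
hBR [ 0.492  -0.0953  0.01  ]
knob [ 0.4706 -0.0544  0.098 ]
tube [ 0.4698 -0.0572  0.074 ]
keep [ 0.4825 -0.0243  0.136 ]
batend [0.504  0.0333 0.15  ]
ctr [ 0.48098791 -0.0271272   0.01      ] hctr [ 0.48102779 -0.02700945  0.01      ]
TL BL 0.13522845875114298 -110.65289111974288
TR BR 0.1352579488278628 -110.37918696079069
TL TR 0.0830712006698804 -20.793911155328537
BL BR 0.08371740165132824 -20.81194934680825
yaw -20.516024119790593
exp knob [ 0.46977289 -0.05709758] piv [ 0.4890487 -0.005586 ]
[ 0.47091252 -0.06105887  0.21698107]
```

```bash
python3 -m inch '[{"tx":0,"ty":0.0006,"tz":-0.03,"rx":0,"ry":0,"rz":0,"gripper":1},{"tx":0,"ty":0.0006,"tz":-0.06,"rx":0,"ry":0,"rz":0,"gripper":1},{"tx":0,"ty":0.0006,"tz":-0.08,"rx":0,"ry":0,"rz":0,"gripper":1},{"tx":0,"ty":0.0006,"tz":-0.09,"rx":0,"ry":0,"rz":0,"gripper":1},{"tx":0,"ty":0.0006,"tz":-0.09,"rx":0,"ry":0,"rz":0,"gripper":1},{"tx":0,"ty":0.0006,"tz":-0.09,"rx":0,"ry":0,"rz":0,"gripper":1}]'; python3 -c "
from plant import *;print(sense()['eef_pos'])"
```

```text
time: 2.1
eef_pos: [0.4703, -0.0569, 0.1286]
orientation: [0.822, 0.57, 0.0, 0.0]
wrist_force: [0.1, 0.4, -0.5]
gripper_width: 0.0002
[ 0.47030809 -0.05688185  0.12856903]
```

```bash
python3 -m inch '[{"tx":-0.0006,"ty":-0.0004,"tz":-0.005,"rx":0,"ry":0,"rz":0,"gripper":1},{"tx":-0.0006,"ty":-0.0004,"tz":-0.01,"rx":0,"ry":0,"rz":0,"gripper":1},{"tx":-0.0006,"ty":-0.0004,"tz":-0.013,"rx":0,"ry":0,"rz":0,"gripper":1},{"tx":-0.0006,"ty":-0.0004,"tz":-0.016,"rx":0,"ry":0,"rz":0,"gripper":1},{"tx":-0.0006,"ty":-0.0004,"tz":-0.019,"rx":0,"ry":0,"rz":0,"gripper":1},{"tx":-0.0006,"ty":-0.0004,"tz":-0.022,"rx":0,"ry":0,"rz":0,"gripper":1},{"tx":-0.0006,"ty":-0.0004,"tz":-0.024,"rx":0,"ry":0,"rz":0,"gripper":1},{"tx":-0.0006,"ty":-0.0004,"tz":-0.024,"rx":0,"ry":0,"rz":0,"gripper":1}]'
```

```text
time: 2.9
eef_pos: [0.4695, -0.0575, 0.1037]
orientation: [0.822, 0.569, 0.0, 0.0]
wrist_force: [-0.7, -0.0, 2.6]
gripper_width: 0.0004
```

```bash
python3 -m inch '[{"tx":0,"ty":0,"tz":-0.002,"rx":0,"ry":0,"rz":0,"gripper":1},{"tx":0,"ty":0,"tz":-0.003,"rx":0,"ry":0,"rz":0,"gripper":1},{"tx":0,"ty":0,"tz":-0.004,"rx":0,"ry":0,"rz":0,"gripper":1},{"tx":0,"ty":0,"tz":-0.004,"rx":0,"ry":0,"rz":0,"gripper":1}]'
```

```text
time: 3.3
eef_pos: [0.4695, -0.0575, 0.0998]
orientation: [0.822, 0.569, 0.0, 0.0]
wrist_force: [0.4, 0.3, 4.0]
gripper_width: 0.0008
```

```bash
python3 -m inch '[{"tx":0,"ty":0,"tz":-0.0008,"rx":0,"ry":0,"rz":0,"gripper":1},{"tx":0,"ty":0,"tz":-0.0013,"rx":0,"ry":0,"rz":0,"gripper":1},{"tx":0,"ty":0,"tz":-0.0013,"rx":0,"ry":0,"rz":0,"gripper":1}]'; python3 -m inch '[{"tx":0,"ty":0,"tz":0.002,"rx":0,"ry":0,"rz":0,"gripper":1},{"tx":0,"ty":0,"tz":0.004,"rx":0,"ry":0,"rz":0,"gripper":1},{"tx":0,"ty":0,"tz":0.005,"rx":0,"ry":0,"rz":0,"gripper":1},{"tx":0,"ty":0,"tz":0.005,"rx":0,"ry":0,"rz":0,"gripper":1}]'
```

```text
time: 3.6
eef_pos: [0.4695, -0.0575, 0.0985]
orientation: [0.822, 0.57, 0.0, 0.0]
wrist_force: [1.6, 0.7, 3.7]
gripper_width: 0.0005
time: 4.0
eef_pos: [0.4691, -0.0573, 0.1033]
orientation: [0.822, 0.57, -0.0, -0.0]
wrist_force: [-0.5, -0.6, 0.7]
gripper_width: 0.0004
```

```bash
python3 -m inch '[{"tx":0,"ty":0,"tz":0.04,"rx":0,"ry":0,"rz":0,"gripper":1},{"tx":0,"ty":0,"tz":0.08,"rx":0,"ry":0,"rz":0,"gripper":1},{"tx":0,"ty":0,"tz":0.12,"rx":0,"ry":0,"rz":0,"gripper":1},{"tx":0.016,"ty":0.041,"tz":0.12,"rx":-7.7,"ry":2.9,"rz":0,"gripper":0.1},{"tx":0.031,"ty":0.082,"tz":0.12,"rx":-15.3,"ry":5.8,"rz":0,"gripper":0.1},{"tx":0.0468,"ty":0.1233,"tz":0.115,"rx":-22.9,"ry":8.6,"rz":0,"gripper":0.1},{"tx":0.0468,"ty":0.1233,"tz":0.105,"rx":-30.6,"ry":11.5,"rz":0,"gripper":0.1},{"tx":0.0468,"ty":0.1233,"tz":0.105,"rx":-30.6,"ry":11.5,"rz":0,"gripper":0.1},{"tx":0.0468,"ty":0.1233,"tz":0.105,"rx":-30.6,"ry":11.5,"rz":0,"gripper":0.1},{"tx":0.0468,"ty":0.1233,"tz":0.105,"rx":-30.6,"ry":11.5,"rz":0,"gripper":0.1},{"tx":0.0468,"ty":0.1233,"tz":0.105,"rx":-30.6,"ry":11.5,"rz":0,"gripper":0.1}]'
python3 - <<'E'
from h import *
import pickle
s=sense();print(s["eef_pos"],s["joint_positions"].round(2),R.from_quat(s["orientation"]).as_matrix()[:,2].round(3))
C=cal("wrist");im=snapshot("wrist");pickle.dump(C,open("w4.pkl","wb"))
im2=snapshot("scene")
a=im[:,:,::-1];b=cv2.resize(im2[165:275,250:370,::-1],(458,420),interpolation=cv2.INTER_CUBIC)
cv2.imwrite("pics/w4.png",im[:,:,::-1])
o=np.hstack([a[:,120:440],b]);cv2.imwrite("pics/m4.png",o);print(o.shape)
E
```

```text
time: 5.1
eef_pos: [0.5162, 0.0646, 0.2096]
orientation: [0.79, 0.546, -0.23, 0.16]
wrist_force: [-0.6, -0.4, 0.3]
gripper_width: 0.0393
[0.51621792 0.06460443 0.20956175] [ 0.11  0.52  1.42 -0.5   1.5   0.59] [-0.189 -0.504 -0.843]
(420, 778, 3)
```

View pics/m4.png

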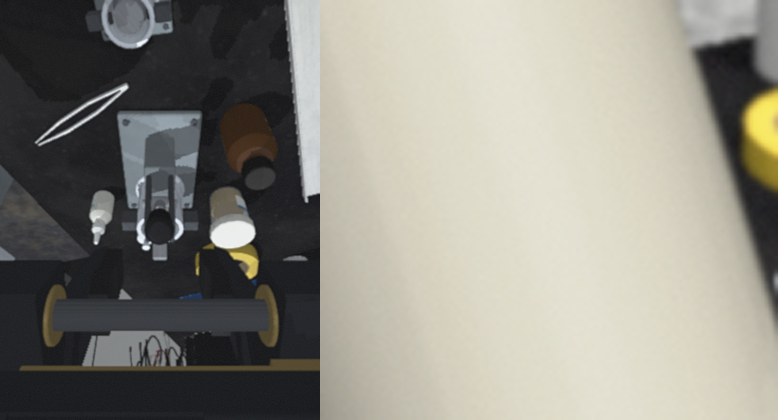

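```bash
python3 - <<'E'
from h import *
import pickle
C=pickle.load(open("w4.pkl","rb"));C3=pickle.load(open("w3.pkl","rb"))
yh=np.array([.352,.936,0]);pv=np.array([.489,-.006,.088]);z=np.array([0,0,1.])
for a in(.6,.57,.54):
  e=pv+.081*(np.sin(a)*yh+np.cos(a)*z);print(a,"end",proj(C,e).round(1),"w3",((proj(C3,e)-[205,50])*3.2).round(0))
print("knob up",proj(C,[.4697,-.0572,.098]),"down",proj(C,[.4697,-.0572,.081]),"tube",proj(C,[.4697,-.0572,.074]))
print("TL,TR",proj(C,pv*0+np.array([.4659,.051,.01])),proj(C,[.5435,.0215,.01]))
print("tri end",tri([ray(C,(280,226)),ray(C3,(205+217/3.2,50+60/3.2))]))
im=cv2.imread("pics/w4.png")[150:270,210:350]
cv2.imwrite("pics/w4c.png",cv2.resize(im,None,fx=5,fy=5,interpolation=cv2.INTER_CUBIC))
print(sense()["eef_pos"])
E
```

```text
0.6 end [279.3 229.3] w3 [214.  31.]
0.57 end [279.4 232.8] w3 [214.  42.]
0.54 end [279.4 236.2] w3 [214.  54.]
knob up [279.72374108 247.46590544] down [279.72196004 234.39767347] tube [279.72126297 229.27994549]
TL,TR [236.86411961 114.22173796] [321.66152341 114.31033028]
tri end (array([0.50420131, 0.03321815, 0.14905927]), [np.float64(1.4396466394099792e-06), np.float64(1.4396466394386983e-06)])
[0.51618682 0.06491918 0.20929103]
```

View pics/w4c.png

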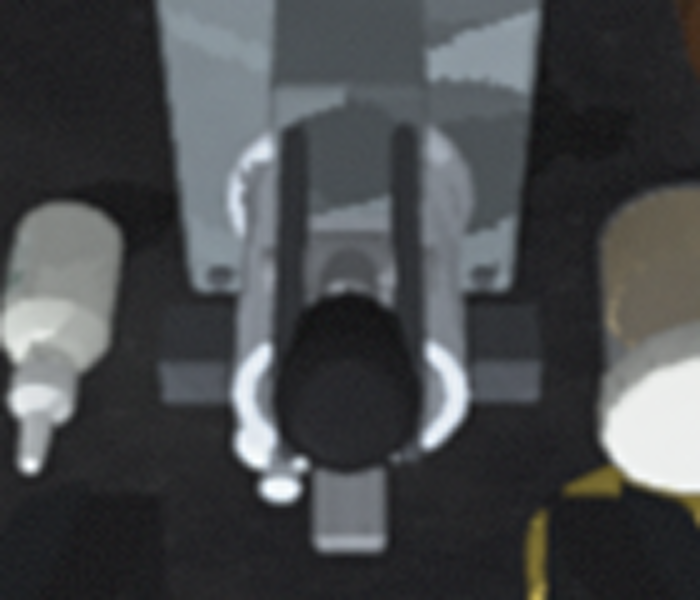

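The crop shows the rim at (350,395) with the disc recessed inside it, so the cover is caught. The bat's end is at (348,397), on the expected line. Next I descend onto the knob.

```bash
python3 -m inch '[{"tx":-0.005,"ty":-0.0135,"tz":-0.0225,"rx":0,"ry":0,"rz":0,"gripper":0.1},{"tx":-0.0101,"ty":-0.027,"tz":-0.045,"rx":0,"ry":0,"rz":0,"gripper":0.1},{"tx":-0.0135,"ty":-0.036,"tz":-0.06,"rx":0,"ry":0,"rz":0,"gripper":0.1},{"tx":-0.0151,"ty":-0.0402,"tz":-0.0672,"rx":0,"ry":0,"rz":0,"gripper":0.1},{"tx":-0.0151,"ty":-0.0402,"tz":-0.0672,"rx":0,"ry":0,"rz":0,"gripper":0.1},{"tx":-0.0151,"ty":-0.0402,"tz":-0.0672,"rx":0,"ry":0,"rz":0,"gripper":0.1}]'; python3 -m inch '[{"tx":0,"ty":0,"tz":0,"rx":0,"ry":0,"rz":0,"gripper":0.4},{"tx":0,"ty":0,"tz":0,"rx":0,"ry":0,"rz":0,"gripper":0.5},{"tx":0,"ty":0,"tz":0,"rx":0,"ry":0,"rz":0,"gripper":0.6},{"tx":0,"ty":0,"tz":0,"rx":0,"ry":0,"rz":0,"gripper":0.7},{"tx":0,"ty":0,"tz":0,"rx":0,"ry":0,"rz":0,"gripper":0.8},{"tx":0,"ty":0,"tz":0,"rx":0,"ry":0,"rz":0,"gripper":1},{"tx":0,"ty":0,"tz":0,"rx":0,"ry":0,"rz":0,"gripper":1}]'
```

```text
time: 5.8
eef_pos: [0.5015, 0.0257, 0.1421]
orientation: [0.789, 0.546, -0.231, 0.16]
wrist_force: [0.1, 0.2, 0.2]
gripper_width: 0.0396
time: 6.5
eef_pos: [0.5011, 0.0259, 0.1414]
orientation: [0.789, 0.546, -0.231, 0.16]
wrist_force: [-0.6, 3.3, 2.1]
gripper_width: 0.0174
```

```bash
python3 -m inch '[{"tx":0.0004,"ty":0.001,"tz":0.0017,"rx":0,"ry":0,"rz":0,"gripper":1},{"tx":0.0008,"ty":0.002,"tz":0.0034,"rx":0,"ry":0,"rz":0,"gripper":1},{"tx":0.0011,"ty":0.003,"tz":0.005,"rx":0,"ry":0,"rz":0,"gripper":1},{"tx":0.0011,"ty":0.003,"tz":0.005,"rx":0,"ry":0,"rz":0,"gripper":1}]'; python3 -m inch '[{"tx":0.0004,"ty":0.001,"tz":0.0017,"rx":0,"ry":0,"rz":0,"gripper":1},{"tx":0.0004,"ty":0.001,"tz":0.0017,"rx":0,"ry":0,"rz":0,"gripper":1}]'
```

```text
time: 6.9
eef_pos: [0.502, 0.0287, 0.1461]
orientation: [0.789, 0.546, -0.232, 0.16]
wrist_force: [-1.9, -2.5, -3.3]
gripper_width: 0.0175
time: 7.1
eef_pos: [0.5025, 0.0297, 0.148]
orientation: [0.789, 0.546, -0.232, 0.16]
wrist_force: [-2.0, -2.3, -3.2]
gripper_width: 0.0172
```

```bash
python3 -m inch '[{"tx":0.0002,"ty":0.0005,"tz":0.0008,"rx":0,"ry":0,"rz":0,"gripper":1},{"tx":0.0002,"ty":0.0005,"tz":0.0008,"rx":0,"ry":0,"rz":0,"gripper":1}]'|grep -E "eef|force"; python3 -m inch '[{"tx":0.0002,"ty":0.0005,"tz":0.0008,"rx":0,"ry":0,"rz":0,"gripper":1},{"tx":0.0002,"ty":0.0005,"tz":0.0008,"rx":0,"ry":0,"rz":0,"gripper":1}]'|grep -E "eef|force"
```

```text
eef_pos: [0.5027, 0.0302, 0.1487]
wrist_force: [-2.2, -1.7, -4.4]
eef_pos: [0.5029, 0.0307, 0.1495]
wrist_force: [-2.5, -1.2, -3.7]
```

```bash
python3 -m inch '[{"tx":0.0002,"ty":0.0005,"tz":0.0008,"rx":0,"ry":0,"rz":0,"gripper":1},{"tx":0.0002,"ty":0.0005,"tz":0.0008,"rx":0,"ry":0,"rz":0,"gripper":1}]'|grep -E "eef|force"
```

```text
eef_pos: [0.5031, 0.0312, 0.1503]
wrist_force: [-2.2, -2.0, -4.4]
```

```bash
for i in 1; do python3 -m inch '[{"tx":0.0002,"ty":0.0005,"tz":0.0008,"rx":0,"ry":0,"rz":0,"gripper":1},{"tx":0.0002,"ty":0.0005,"tz":0.0008,"rx":0,"ry":0,"rz":0,"gripper":1}]'|grep -E "eef|force"; done; python3 -m inch '[{"tx":0.0002,"ty":0.0005,"tz":0.0008,"rx":0,"ry":0,"rz":0,"gripper":1},{"tx":0.0002,"ty":0.0005,"tz":0.0008,"rx":0,"ry":0,"rz":0,"gripper":1}]'|grep -E "eef|force"
```

```text
eef_pos: [0.5033, 0.0317, 0.1512]
wrist_force: [-3.0, -1.3, -4.1]
eef_pos: [0.5035, 0.0322, 0.152]
wrist_force: [-2.9, -1.9, -5.1]
```

```bash
python3 -m inch '[{"tx":0.0002,"ty":0.0005,"tz":0.0008,"rx":0,"ry":0,"rz":0,"gripper":1},{"tx":0.0002,"ty":0.0005,"tz":0.0008,"rx":0,"ry":0,"rz":0,"gripper":1}]'|grep -E "eef|force"
```

```text
eef_pos: [0.5037, 0.0327, 0.1528]
wrist_force: [-3.2, -1.3, -4.5]
```

```bash
python3 -m inch '[{"tx":0.0002,"ty":0.0005,"tz":0.0008,"rx":0,"ry":0,"rz":0,"gripper":1},{"tx":0.0002,"ty":0.0005,"tz":0.0008,"rx":0,"ry":0,"rz":0,"gripper":1}]'|grep -E "eef|force";  python3 -m inch '[{"tx":0.0002,"ty":0.0005,"tz":0.0008,"rx":0,"ry":0,"rz":0,"gripper":1},{"tx":0.0002,"ty":0.0005,"tz":0.0008,"rx":0,"ry":0,"rz":0,"gripper":1}]'|grep -E "eef|force"
```

```text
eef_pos: [0.5038, 0.033, 0.1533]
wrist_force: [-4.6, -4.4, -7.0]
eef_pos: [0.5038, 0.0333, 0.1537]
wrist_force: [-3.1, -6.1, -9.5]
```

```bash
python3 -m inch '[{"tx":0.0002,"ty":0.0005,"tz":0.0008,"rx":0,"ry":0,"rz":0,"gripper":1},{"tx":0.0002,"ty":0.0005,"tz":0.0008,"rx":0,"ry":0,"rz":0,"gripper":1}]'|grep -E "eef|force"
```

```text
eef_pos: [0.5039, 0.0336, 0.1541]
wrist_force: [-4.0, -8.8, -12.4]
```

```bash
python3 -m inch '[{"tx":0.0002,"ty":0.0005,"tz":0.0008,"rx":0,"ry":0,"rz":0,"gripper":1},{"tx":0.0002,"ty":0.0005,"tz":0.0008,"rx":0,"ry":0,"rz":0,"gripper":1}]'|grep -E "eef|force"
```

```text
eef_pos: [0.5039, 0.0338, 0.1545]
wrist_force: [-3.4, -10.6, -15.4]
```

Hard stop felt at about 14 mm of pull. The axial force is now 19 N, so I back off 2.5 mm first and then work out the arc.

```bash
python3 -m inch '[{"tx":-0.0005,"ty":-0.0013,"tz":-0.0021,"rx":0,"ry":0,"rz":0,"gripper":1},{"tx":-0.0005,"ty":-0.0013,"tz":-0.0021,"rx":0,"ry":0,"rz":0,"gripper":1}]'|grep -E "eef|force|wid"
python3 - <<'E'
import numpy as np
pv=np.array([.489,-.006,.088]);yh=np.array([.352,.936,0]);z=np.array([0,0,1.])
p0=np.array([.504,.0332,.1541])
d=p0-pv;y=d@yh;r=np.hypot(y,d[2]);f0=np.arctan2(y,d[2]);print("r",r,f0,"lat",d@[.936,-.352,0])
for k in range(0,14):
    f=f0-np.radians(5)*k; q=pv+r*(np.sin(f)*yh+np.cos(f)*z)-(pv+r*(np.sin(f0)*yh+np.cos(f0)*z))
    print(k,round(f,3),q.round(4),(5*k*np.array([.936,-.352])).round(2))
E
```

```text
eef_pos: [0.5039, 0.0331, 0.1534]
wrist_force: [-3.4, -4.2, -7.9]
gripper_width: 0.0174
r 0.07829937183298472 0.5657332323561454 lat 0.0002416000000000138
0 0.566 [0. 0. 0.] [ 0. -0.]
1 0.478 [-0.0021 -0.0055  0.0034] [ 4.68 -1.76]
2 0.391 [-0.0043 -0.0113  0.0063] [ 9.36 -3.52]
3 0.304 [-0.0065 -0.0174  0.0086] [14.04 -5.28]
4 0.217 [-0.0088 -0.0235  0.0104] [18.72 -7.04]
5 0.129 [-0.0112 -0.0298  0.0115] [23.4 -8.8]
6 0.042 [-0.0136 -0.0362  0.0121] [ 28.08 -10.56]
7 -0.045 [-0.016  -0.0426  0.0121] [ 32.76 -12.32]
8 -0.132 [-0.0184 -0.049   0.0115] [ 37.44 -14.08]
9 -0.22 [-0.0208 -0.0553  0.0103] [ 42.12 -15.84]
10 -0.307 [-0.0231 -0.0614  0.0085] [ 46.8 -17.6]
11 -0.394 [-0.0254 -0.0674  0.0062] [ 51.48 -19.36]
12 -0.481 [-0.0275 -0.0732  0.0033] [ 56.16 -21.12]
13 -0.569 [-0.0296 -0.0788 -0.0001] [ 60.84 -22.88]
```

```bash
python3 -m inch '[{"tx":-0.001,"ty":-0.0027,"tz":0.0018,"rx":2.34,"ry":-0.88,"rz":0,"gripper":1},{"tx":-0.0021,"ty":-0.0055,"tz":0.0034,"rx":4.68,"ry":-1.76,"rz":0,"gripper":1},{"tx":-0.0032,"ty":-0.0084,"tz":0.0049,"rx":7.02,"ry":-2.64,"rz":0,"gripper":1},{"tx":-0.0032,"ty":-0.0084,"tz":0.0049,"rx":7.02,"ry":-2.64,"rz":0,"gripper":1}]'|grep -E "eef|force|wid"
```

```text
eef_pos: [0.5006, 0.0245, 0.159]
wrist_force: [-3.2, -1.5, -8.0]
gripper_width: 0.0175
```

```bash
python3 -m inch '[{"tx":-0.0011,"ty":-0.0029,"tz":0.0014,"rx":2.34,"ry":-0.88,"rz":0,"gripper":1},{"tx":-0.0022,"ty":-0.0059,"tz":0.0026,"rx":4.68,"ry":-1.76,"rz":0,"gripper":1},{"tx":-0.0033,"ty":-0.009,"tz":0.0037,"rx":7.02,"ry":-2.64,"rz":0,"gripper":1},{"tx":-0.0033,"ty":-0.009,"tz":0.0037,"rx":7.02,"ry":-2.64,"rz":0,"gripper":1}]'|grep -E "eef|force|wid"
```

```text
eef_pos: [0.4974, 0.0158, 0.1628]
wrist_force: [-3.0, 1.2, -5.3]
gripper_width: 0.0172
```

```bash
python3 -m inch '[{"tx":-0.0011,"ty":-0.003,"tz":0.001,"rx":2.34,"ry":-0.88,"rz":0,"gripper":1},{"tx":-0.0023,"ty":-0.0061,"tz":0.0018,"rx":4.68,"ry":-1.76,"rz":0,"gripper":1},{"tx":-0.0035,"ty":-0.0092,"tz":0.0024,"rx":7.02,"ry":-2.64,"rz":0,"gripper":1},{"tx":-0.0035,"ty":-0.0092,"tz":0.0024,"rx":7.02,"ry":-2.64,"rz":0,"gripper":1}]'|grep -E "eef|force|wid"
```

```text
eef_pos: [0.494, 0.0066, 0.165]
wrist_force: [-1.9, 1.0, -5.1]
gripper_width: 0.017
```

```bash
python3 -m inch '[{"tx":-0.0012,"ty":-0.0032,"tz":0.0005,"rx":2.34,"ry":-0.88,"rz":0,"gripper":1},{"tx":-0.0036,"ty":-0.0096,"tz":0.0011,"rx":7.02,"ry":-2.64,"rz":0,"gripper":1},{"tx":-0.006,"ty":-0.016,"tz":0.0011,"rx":11.7,"ry":-4.4,"rz":0,"gripper":1},{"tx":-0.0084,"ty":-0.0224,"tz":0.0005,"rx":16.38,"ry":-6.16,"rz":0,"gripper":1},{"tx":-0.0108,"ty":-0.0287,"tz":-0.0007,"rx":21.06,"ry":-7.92,"rz":0,"gripper":1},{"tx":-0.0131,"ty":-0.0348,"tz":-0.0025,"rx":25.74,"ry":-9.68,"rz":0,"gripper":1},{"tx":-0.0154,"ty":-0.0408,"tz":-0.0048,"rx":30.42,"ry":-11.44,"rz":0,"gripper":1},{"tx":-0.0154,"ty":-0.0408,"tz":-0.0048,"rx":30.42,"ry":-11.44,"rz":0,"gripper":1},{"tx":-0.0154,"ty":-0.0408,"tz":-0.0048,"rx":30.42,"ry":-11.44,"rz":0,"gripper":1}]'; python3 -c "
from plant import *;print(sense()['joint_positions'].round(2))"
```

```text
time: 11.4
eef_pos: [0.4787, -0.0337, 0.16]
orientation: [0.807, 0.559, 0.158, -0.11]
wrist_force: [-1.2, 3.0, -5.7]
gripper_width: 0.017
[-0.5   0.31  1.83  0.43  1.1  -0.36]
```

```bash
python3 -m inch '[{"tx":-0.0011,"ty":-0.0029,"tz":-0.0014,"rx":2.34,"ry":-0.88,"rz":0,"gripper":1},{"tx":-0.0021,"ty":-0.0058,"tz":-0.0029,"rx":4.68,"ry":-1.76,"rz":0,"gripper":1},{"tx":-0.0031,"ty":-0.0086,"tz":-0.0045,"rx":7.02,"ry":-2.64,"rz":0,"gripper":1},{"tx":-0.0031,"ty":-0.0086,"tz":-0.0045,"rx":7.02,"ry":-2.64,"rz":0,"gripper":1}]'|grep -E "eef|force"
```

```text
eef_pos: [0.4755, -0.0423, 0.1552]
wrist_force: [0.5, 3.7, -4.3]
```

```bash
python3 -m inch '[{"tx":-0.0011,"ty":-0.0028,"tz":-0.0018,"rx":2.34,"ry":-0.88,"rz":0,"gripper":1},{"tx":-0.0011,"ty":-0.0028,"tz":-0.0018,"rx":2.34,"ry":-0.88,"rz":0,"gripper":1}]'|grep -E "eef|force"
```

```text
eef_pos: [0.4745, -0.0451, 0.1536]
wrist_force: [-1.1, 2.8, -4.2]
```

```bash
python3 -m inch '[{"tx":-0.0005,"ty":-0.0012,"tz":-0.0008,"rx":1.07,"ry":-0.4,"rz":0,"gripper":1},{"tx":-0.0005,"ty":-0.0012,"tz":-0.0008,"rx":1.07,"ry":-0.4,"rz":0,"gripper":1}]'|grep -E "eef|force"; python3 -m inch '[{"tx":-0.0005,"ty":-0.0012,"tz":-0.0008,"rx":1.07,"ry":-0.4,"rz":0,"gripper":1},{"tx":-0.0005,"ty":-0.0012,"tz":-0.0008,"rx":1.07,"ry":-0.4,"rz":0,"gripper":1}]'|grep -E "eef|force"
```

```text
eef_pos: [0.474, -0.0464, 0.1529]
wrist_force: [-0.9, 4.0, -3.7]
eef_pos: [0.4734, -0.0478, 0.152]
wrist_force: [0.2, 4.6, -3.4]
```

```bash
python3 -m inch '[{"tx":-0.0005,"ty":-0.0012,"tz":-0.0008,"rx":1.07,"ry":-0.4,"rz":0,"gripper":1},{"tx":-0.0005,"ty":-0.0012,"tz":-0.0008,"rx":1.07,"ry":-0.4,"rz":0,"gripper":1}]'|grep -E "eef|force"
```

```text
eef_pos: [0.4729, -0.049, 0.1513]
wrist_force: [0.8, 5.9, -3.7]
```

```bash
python3 -m inch '[{"tx":0.0006,"ty":0.0016,"tz":-0.0024,"rx":0,"ry":0,"rz":0,"gripper":1},{"tx":0.0012,"ty":0.0033,"tz":-0.0049,"rx":0,"ry":0,"rz":0,"gripper":1},{"tx":0.0018,"ty":0.0049,"tz":-0.0073,"rx":0,"ry":0,"rz":0,"gripper":1},{"tx":0.0023,"ty":0.006,"tz":-0.009,"rx":0,"ry":0,"rz":0,"gripper":1},{"tx":0.0023,"ty":0.006,"tz":-0.009,"rx":0,"ry":0,"rz":0,"gripper":1}]'|grep -E "eef|force"
```

```text
eef_pos: [0.4753, -0.0429, 0.1423]
wrist_force: [-0.6, 5.2, -1.2]
```

```bash
python3 -m inch '[{"tx":0.0004,"ty":0.0011,"tz":-0.0016,"rx":0,"ry":0,"rz":0,"gripper":1},{"tx":0.0004,"ty":0.0011,"tz":-0.0016,"rx":0,"ry":0,"rz":0,"gripper":1}]'|grep -E "eef|force"
```

```text
eef_pos: [0.4757, -0.0418, 0.1407]
wrist_force: [-0.2, 4.6, -1.9]
```

```bash
python3 -m inch '[{"tx":0,"ty":0,"tz":0,"rx":0,"ry":0,"rz":0,"gripper":0.3},{"tx":0,"ty":0,"tz":0,"rx":0,"ry":0,"rz":0,"gripper":0.1},{"tx":0,"ty":0,"tz":0,"rx":0,"ry":0,"rz":0,"gripper":0.1},{"tx":0,"ty":0,"tz":0,"rx":0,"ry":0,"rz":0,"gripper":0.1}]'|grep -E "eef|force|wid"; python3 -m inch '[{"tx":-0.008,"ty":-0.0213,"tz":0.0318,"rx":0,"ry":0,"rz":0,"gripper":0.1},{"tx":-0.0163,"ty":-0.0435,"tz":0.065,"rx":0,"ry":0,"rz":0,"gripper":0.1},{"tx":-0.0163,"ty":-0.0435,"tz":0.065,"rx":0,"ry":0,"rz":0,"gripper":0.1},{"tx":-0.0163,"ty":-0.0435,"tz":0.065,"rx":0,"ry":0,"rz":0,"gripper":0.1},{"tx":-0.0163,"ty":-0.0435,"tz":0.065,"rx":0,"ry":0,"rz":0,"gripper":0.1}]'
python3 - <<'E'
from h import *
import pickle
C=cal("wrist");im=snapshot("wrist");pickle.dump(C,open("w5.pkl","wb"));cv2.imwrite("pics/w5.png",im[:,:,::-1])
yh=np.array([.352,.936,0]);pv=np.array([.489,-.006,.088]);z=np.array([0,0,1.])
for a in(-.6,-.55,-.5):
  for r in (.081,.095): print(a,r,"end",proj(C,pv+r*(np.sin(a)*yh+np.cos(a)*z)).round(1))
t=1.2
print("keeper",proj(C,pv-.051*yh).round(1),"knob",proj(C,[.4697,-.0572,.081]).round(1))
im2=snapshot("scene")
b=cv2.resize(im2[165:275,250:370,::-1],(400,367),interpolation=cv2.INTER_CUBIC)
a=cv2.resize(im[60:270,180:380,::-1],(400,420),interpolation=cv2.INTER_CUBIC)
cv2.imwrite("pics/m5.png",np.hstack([a,np.pad(b,((0,53),(0,0),(0,0)))]))
E
```

```text
eef_pos: [0.4759, -0.0423, 0.1409]
wrist_force: [-0.0, -0.5, -0.8]
gripper_width: 0.0393
time: 14.2
eef_pos: [0.4591, -0.0848, 0.2049]
orientation: [0.782, 0.542, 0.252, -0.175]
wrist_force: [1.1, 0.4, -0.2]
gripper_width: 0.0396
-0.6 0.081 end [280.8 232.2]
-0.6 0.095 end [280.8 239.1]
-0.55 0.081 end [280.8 226.3]
-0.55 0.095 end [280.8 231.8]
-0.5 0.081 end [280.8 220.4]
-0.5 0.095 end [280.8 224.2]
keeper [280.7 260.2] knob [280.7 265.9]
```

View pics/m5.png

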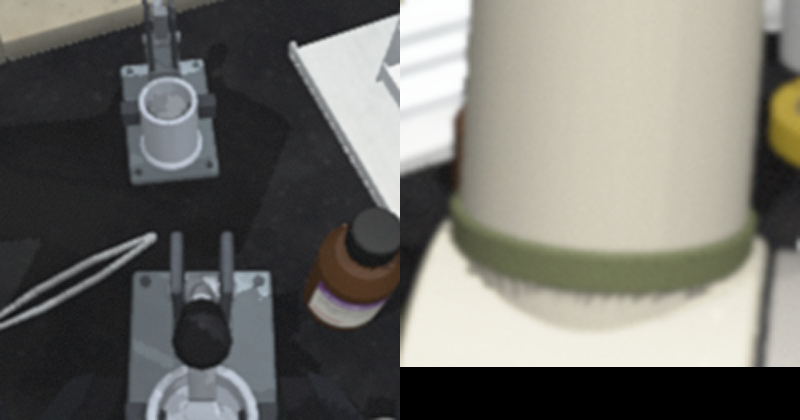

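```bash
python3 -m inch '[{"tx":-0.01,"ty":-0.02,"tz":0.04,"rx":0,"ry":0,"rz":0,"gripper":0.1},{"tx":-0.01,"ty":-0.02,"tz":0.09,"rx":-7,"ry":2.6,"rz":0,"gripper":0.1},{"tx":-0.01,"ty":-0.02,"tz":0.1,"rx":-14,"ry":5.3,"rz":0,"gripper":0.1},{"tx":-0.01,"ty":-0.02,"tz":0.1,"rx":-21,"ry":7.9,"rz":0,"gripper":0.1},{"tx":-0.04,"ty":0.03,"tz":0.1,"rx":-33,"ry":12.5,"rz":0,"gripper":0.1},{"tx":-0.06,"ty":0.08,"tz":0.1,"rx":-33,"ry":12.5,"rz":0,"gripper":0.1},{"tx":-0.08,"ty":0.13,"tz":0.1,"rx":-33,"ry":12.5,"rz":0,"gripper":0.1},{"tx":-0.1,"ty":0.18,"tz":0.1,"rx":-33,"ry":12.5,"rz":0,"gripper":0.1},{"tx":-0.12,"ty":0.22,"tz":0.1,"rx":-33,"ry":12.5,"rz":0,"gripper":0.1},{"tx":-0.13,"ty":0.27,"tz":0.1,"rx":-33,"ry":12.5,"rz":0,"gripper":0.1},{"tx":-0.14,"ty":0.32,"tz":0.1,"rx":-33,"ry":12.5,"rz":0,"gripper":0.1},{"tx":-0.15,"ty":0.36,"tz":0.1,"rx":-33,"ry":12.5,"rz":0,"gripper":0.1}]'
python3 -m inch '[{"tx":-0.02,"ty":0.05,"tz":0,"rx":0,"ry":0,"rz":0,"gripper":0.1},{"tx":-0.04,"ty":0.1,"tz":0,"rx":0,"ry":0,"rz":0,"gripper":0.1},{"tx":-0.06,"ty":0.15,"tz":0,"rx":0,"ry":0,"rz":0,"gripper":0.1},{"tx":-0.07,"ty":0.18,"tz":0,"rx":0,"ry":0,"rz":0,"gripper":0.1},{"tx":-0.07,"ty":0.18,"tz":0,"rx":0,"ry":0,"rz":0,"gripper":0.1},{"tx":-0.07,"ty":0.18,"tz":0,"rx":0,"ry":0,"rz":0,"gripper":0.1}]'
python3 - <<'E'
from h import *
s=snapshot("scene");t=snapshot("top");cs=cal("scene");ct=cal("top")
cv2.imwrite("pics/s6.png",s[:,:,::-1]);cv2.imwrite("pics/t6.png",t[:,:,::-1])
b=cv2.resize(s[165:275,250:370,::-1],(436,400),interpolation=cv2.INTER_CUBIC)
a=cv2.resize(t[175:285,260:360,::-1],(364,400),interpolation=cv2.INTER_CUBIC)
cv2.imwrite("pics/m6.png",np.hstack([a,b]))
yh=np.array([.352,.936,0]);pv=np.array([.489,-.006,.088]);z=np.array([0,0,1.])
for an in(-.6,-.5):
  for r in(.081,.090):
    e=pv+r*(np.sin(an)*yh+np.cos(an)*z);k=pv-.051*(np.sin(an+2.177)*yh*1+np.cos(an+2.177)*z)
    print(an,r,"end scene",((proj(cs,e)-[250,165])*400/110+[364,0]).round(0),"top",((proj(ct,e)-[260,175])*3.64).round(0))
t=.977
for tog in(1.2,1.1):
  an=.6-tog-.977;k=pv+.051*(np.sin(an)*yh+np.cos(an)*z);print("keeper",tog,k.round(3),((proj(cs,k)-[250,165])*400/110+[364,0]).round(0),((proj(ct,k)-[260,175])*3.64).round(0))
E
```

```text
time: 15.5
eef_pos: [0.3097, 0.2697, 0.3053]
orientation: [0.822, 0.57, 0.003, -0.003]
wrist_force: [1.2, -0.4, -0.1]
gripper_width: 0.0395
time: 16.1
eef_pos: [0.2403, 0.4478, 0.3047]
orientation: [0.821, 0.57, 0.002, -0.002]
wrist_force: [-0.2, 0.8, 0.5]
gripper_width: 0.04
-0.6 0.081 end scene [619.  28.] top [198. 152.]
-0.6 0.09 end scene [628.  14.] top [208. 154.]
-0.5 0.081 end scene [606.  21.] top [186. 142.]
-0.5 0.09 end scene [614.   7.] top [195. 143.]
keeper 1.2 [ 0.471 -0.054  0.088] [625. 138.] [196. 183.]
keeper 1.1 [ 0.471 -0.054  0.093] [625. 130.] [196. 181.]
```

View pics/m6.png

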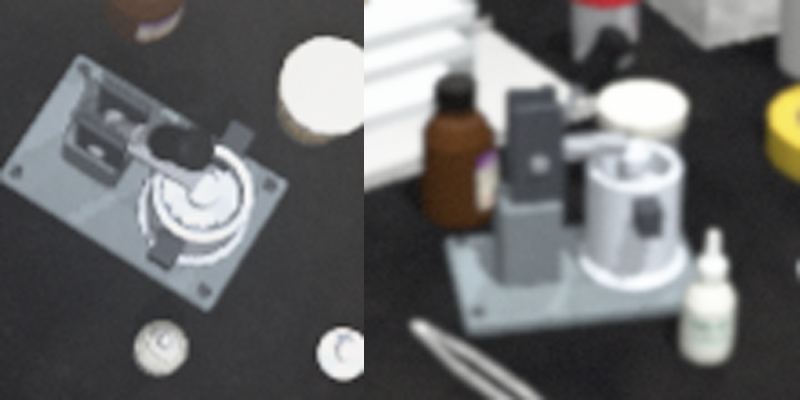

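The last view shows the keeper level, from (565,147) to its tip near (625,138). The cover is recessed in the tube and the bat's end is at about (620,35), the spot expected when it is in and fully over. The bottle, dropper and cup look unmoved.

```bash
python3 -c "
from plant import *
print(close_job(), sense()['time'])"
```

```text
the job is handed in; nothing more can be done
the job is handed in; nothing more can be done
```

The magazine is closed and handed in at about 16 s, with the arm well clear. `close_job` gives no verdict.

- **Cover:** I pressed it about 18 mm down, and the force stayed near 4 N at the readings I took. Lifting off at about the same height, the push-back was only 0.7 N against 2.6 N on the way down. The pictures show the disc recessed below the rim, so it looks caught. I could not see each catch separately.
- **Bat pull:** The stop came at about 14 mm. The pull peaked at about 19 N, just under the 20 N limit, because I took one step more than needed. I then backed off to about 9 N.
- **Flip:** The toggle swung over with no more than about 3 N sideways, and the bat was eased back in and released.
- **Final view:** The last scene and top pictures show the keeper level over the edge of the cover's knob. The bat's end is within about 3 mm of where it should be when in and fully over. I judged it locked from its position and did not push on it to test. The bottle, dropper and cup look unmoved.

Two things disagreed or went wrong along the way. My two-view height for the cover knob read 89 mm against the stated 98 mm, which I put down to rough pixel picking. The first move was refused because some row keys were missing, so nothing moved.

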